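# Load a sample cartridge under the spring flap of a bench reader

## Robot

A 6-joint arm with a two-finger parallel gripper is mounted at the origin on the work surface. World frame = base frame: x ahead of the robot, y to its left, z up, the work surface at z = 0. Lengths are in m, angles in rad, forces in N, time in s.
With the tool pointing down it reaches from about 0.35 to 0.725 m from the base axis. Payload 6 kg.
Tool frame: the origin (TCP) lies at the centre of the arm's flange, where the gripper is bolted on; the fingertips stand 173 mm ahead of it and the grasp point (between the pads) lies 155 mm ahead of it (env.grasp_offset is the distance from the TCP to the grasp point, in m); x points along the fingers, z is the direction in which the jaws open and shut, and the axes are right-handed (so a half turn about x gives the same grasp; the last joint's range is limited). The gripper opens to 85 mm and grips with 20 to 120 N. Pads are 22 mm wide; open, the fingers measure 114 mm over their backs; the gripper's body (76 mm by 85 mm) begins 54 mm behind the grasp point. The pads swing forward as they close: fully open they stand 13 mm farther back than shut.
Start: joints at [1.563, 0.04, 0.085, 0, -1.615, -0.334], TCP at [0.201, 0.565, 0.405] pointing down, gripper open.
Joint ranges: [-2.56, 2.56], [-1.29, 2.01], [-1.08, 1.49], [-3.29, 1.98], [-2.81, -0.18], [-2.99, 2.99]. Speed limits (rad/s): [2.57, 2.57, 3.01, 3.14, 3.14, 3.14].

## Interface

Orientations are given as a rotation vector (axis times angle).
In Python, from cell import env gives the robot as it stands.
- The arm moves only by the shell command python3 -m creep 'ROWS' [FORCE]. ROWS is JSON, a list that holds one entry, the list of rows, each a list of 7 numbers: the gripper command: -1 is shut, 1 is fully open, values between are in proportion, then the shift along the tool's x, y, z in units of 25 mm (1.0 is 25 mm), then the turn, a rotation vector about the tool's x, y, z in units of 6 degrees (1.0 is 6 degrees). A call has 1 to 5 rows; each row is the pose to reach, as a shift and turn from the pose commanded when the call began, along the tool's axes at that moment; what a row does not reach only later rows make up. A row lasts 1/10 s, in which the tool goes at most 50 mm and 8.59 degrees, less where a joint would pass 70% of its speed; a pose out of reach is approached as far as the arm can. A call with a gripper value outside its range is refused whole. The fingers move at their own pace and stop on an object; FORCE is the grip in N (left out, the last holds). Time passes only in rows, so rows that repeat a pose let the fingers close. It gives the time, the measured TCP pose, the force and the opening at its end, in the units of the state.
- env.sense(): the state, without advancing time (a new reading comes with each control period).
- env.grab_frame(name): name is "scene" or "top" or "wrist"; returns the picture (384x512x3 uint8, blue, green, red); there is no depth.
- env.camera_params(name): a dict with "fx", "fy", "cx", "cy" (pixels), "R" (3x3) and "t" (3): a world point X has camera coordinates R X + t; the wrist camera has in their place "mount" (4x4, takes a point from camera to tool coordinates, whose origin is the TCP and whose axes are the tool frame's). Camera axes: x right, y down, z forward; pixel columns grow to the right and rows downward; lengths in m; the calibration is good to about 2 mm. A picture is of the moment at which its call begins: read the wrist's pose just before it. camera_params takes no time and is no camera call.
- env.hand_in(): hands the job in, once; it reports no verdict.
The state is a dict: "time_s": time; "q": joint angles; "dq": joint speeds; "effort": joint torques, N m; "eef_pos": TCP position; "tcp_rot": TCP orientation; "wrist_force": force on the tool from outside, world axes, zero at the start; "torque": the same for the moment, N m; "gripper_width": finger opening in m.
Only numpy, scipy, OpenCV 4.12 (cv2) and the standard library are available. Lean on these libraries where they do the work, as an engineer would, in place of code of your own. Each camera call takes 0.05 s, during which the arm holds its last target. There are 200 camera calls.

## Task

Load the white cartridge with the blue label that waits in the reader's lane: press the orange thumb bar down with one fingertip to hold the black spring flap open and, keeping it open, push the cartridge along the lane and under the flap with the other fingertip until it is fully home against the end stop, then let the flap close on it and move clear. Only push the cartridge, never lift it, and do not let the flap touch it before it is home. Leave the spare cartridge, the jar and the wash bottle where they stand.

Things in the scene. Friction and masses are not known exactly. Their poses are not given: they have to be found in the camera images.
- reader: White bench cartridge reader, fixed, 300 x 165 mm. Origin on the bench under the middle of the nest's mouth; x = loading direction, y = left, z up. Deck (lane floor) 30 mm above the bench, x -115 to 100, y -80 to 85 mm; electronics body behind, 78 mm high. Lane along x at y = 0: rails 8 mm over the floor, inner faces y = +-19.5, x -112 to 0 mm; then nest walls, 14 mm, to x = 38.
- end_stop (a point): Middle of the face of the dark steel end stop at floor level (reader x = 38 mm, y = 0, z = 30 mm); the stop is 27 mm high. Fully home, the cartridge's front rests on it, its centre is at reader x = 14 mm and its last 10 mm stick out of the nest, clear of the flap.
- flap (a joint): Spring flap's angle about its hinge, rad: 0 shut on an empty nest, 0.20 flat on a cartridge at home, over 0.25 clear of it, 0.85 limit. Pressing the bar opens it; about 3 to 8 N on the bar hold it open; let go, it shuts. Black plate with amber window, 6 mm thick, over reader x 0 to 37, y -23 to 25 mm; shut it hangs 2 to 10 mm below the cartridge's top and blocks it.
- flap_hinge (a point): Middle of the flap's hinge rod: 7 mm thick, along the reader's x from -72 to 42 mm, at y = 27 mm, 59 mm above the bench. Steel brackets at its ends (x -79 to -73 and 43 to 49, y 22 to 32 mm, 63 mm above the bench).
- flap_bar (a point): Middle of the top of the orange ribbed thumb bar, left of the hinge: 110 mm along reader x (-70 to 40), 28 mm wide, 4 mm thick; press and slide anywhere on it. Flap shut: this point is 51 mm left of the lane's middle, 57 mm above the bench; the bar slopes up outwards 0.65 rad, outer edge 66 mm above the bench. Flap at 0.6: 46 mm left, 44 mm above the bench (14 over the lane floor), bar level.
- cartridge_mid (a point): Centre of the cartridge to load: white plastic block 48 mm long (its x, along the lane towards the nest), 36 wide, 28 high, about 80 g, loose, blue label on top and rear. It stands on the lane floor between the rails (1.5 mm play each side), this point 14 mm above the floor, 10 to 32 mm short of the flap.
- cartridge: The same cartridge; origin at the centre of its underside.
- spare_mid (a point): Centre of the spare cartridge, same size, white with an orange label, standing loose on the reader's deck about 54 mm right of the lane's middle. Leave it alone.
- jar: White jar with a yellow lid, 64 mm across, 85 mm high, standing on the bench; origin at the centre of its underside. Leave it alone.
- washbottle: Clear wash bottle with an orange cap and spout, 60 mm across, 185 mm high, standing on the bench; origin at the centre of its underside. Leave it alone.
Mind the look-alikes: they are no part of the job. Leave any purple or turquoise look-alike of the cartridge alone.

How it is judged:
By the outcome, as a careful person would: the job done as asked, in the order asked, and still so for the second after the job is handed in, with the robot touching nothing.
It also fails if it takes over 43 s, if anything falls off the work surface, if the arm or the gripper's body presses on something with over 40 N, if the wrist force passes 120 N, or if a joint passes its speed limit or range.

## Working session

There is one attempt and no reset: what is moved stays moved. The work goes in short steps, Python scripts to look and compute and a shell command to move; the robot and the scene stay as the last step left them, time stands still between calls to the robot, and variables do not carry over. Pictures are saved under pics/ and viewed, about 8 in all and at most 12, crops included, and the job is handed in when it is done.

```bash
ls; mkdir -p pics; python3 - <<'E'
from cell import env
import cv2,numpy as np
s=env.sense();print({k:np.round(v,3).tolist() for k,v in s.items()})
a=env.grab_frame("scene");b=env.grab_frame("top")
cv2.imwrite("pics/scene.png",a);cv2.imwrite("pics/top.png",b)
for n in("scene","top","wrist"):print(n,env.camera_params(n))
E
```

```text
pics
{'time_s': 0.0, 'q': [1.563, 0.041, 0.084, -0.0, -1.616, -0.334], 'dq': [0.001, 0.0, 0.001, -0.001, 0.004, 0.001], 'effort': [0.0, -36.82, 34.742, 6.933, -0.005, 0.0], 'eef_pos': [0.201, 0.565, 0.404], 'tcp_rot': [1.455, 1.026, -1.457], 'wrist_force': [-0.84, 0.176, 0.467], 'torque': [-0.002, -0.011, -0.005], 'gripper_width': 0.085}
scene {'fx': 398.1324032453592, 'fy': 398.1324032453592, 'cx': 255.453471941735, 'cy': 190.36229867777897, 'R': array([[ 0.3278877 ,  0.94459964,  0.01487233],
       [ 0.69301771, -0.22980054, -0.6833141 ],
       [-0.64204058,  0.23435708, -0.72997305]]), 't': array([-0.17094535, -0.3097493 ,  1.40034519])}
top {'fx': 463.7621380482013, 'fy': 463.7621380482013, 'cx': 261.74795518354125, 'cy': 192.54461664181392, 'R': array([[-0.02062277, -0.99932977, -0.03024414],
       [-0.99564119,  0.02327995, -0.09031423],
       [ 0.09095778,  0.02824978, -0.99545398]]), 't': array([0.02961593, 0.54656484, 1.19470651])}
wrist {'fx': 288.4801174952917, 'fy': 288.4801174952917, 'cx': 254.76777655364577, 'cy': 186.9394708672815, 'mount': array([[ 2.67997586e-04, -3.07779663e-01,  9.51457622e-01,
         3.09129022e-02],
       [ 1.96124907e-04, -9.51457622e-01, -3.07779718e-01,
         7.91201426e-02],
       [ 9.99999945e-01,  2.69088759e-04, -1.94625088e-04,
         2.98005196e-06],
       [ 0.00000000e+00,  0.00000000e+00,  0.00000000e+00,
         1.00000000e+00]])}
```

View pics/scene.png

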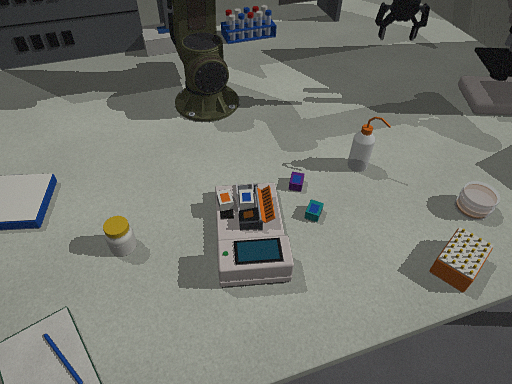

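View pics/top.png

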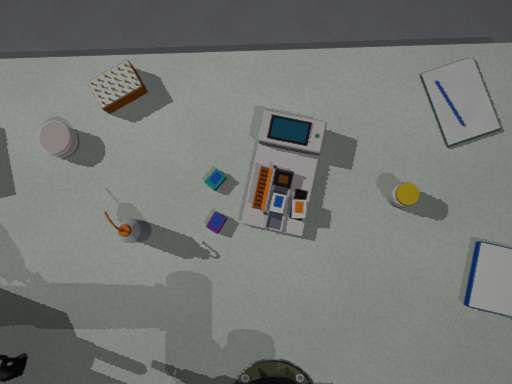

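```bash
cat > h.py <<'E'
from cell import env
import cv2,numpy as np
from scipy.spatial.transform import Rotation as Ro
def cam(n,s=None):
    c=env.camera_params(n)
    if n=="wrist":
        T=np.eye(4);T[:3,:3]=Ro.from_rotvec(s["tcp_rot"]).as_matrix();T[:3,3]=s["eef_pos"]
        W=T@c["mount"];return c,W[:3,:3],W[:3,3]
    return c,c["R"].T,-c["R"].T@c["t"]
def ray(uv,z,C):
    c,R,o=C;uv=np.atleast_2d(uv)
    d=np.c_[(uv[:,0]-c["cx"])/c["fx"],(uv[:,1]-c["cy"])/c["fy"],np.ones(len(uv))]@R.T
    return o+d*((z-o[2])/d[:,2])[:,None]
def blobs(img,lo,hi,amin):
    m=cv2.inRange(cv2.cvtColor(img,cv2.COLOR_BGR2HSV),lo,hi)
    n,l,st,ce=cv2.connectedComponentsWithStats(m)
    return [(ce[i],st[i],cv2.minAreaRect(np.argwhere(l==i)[:,::-1].astype(np.float32))) for i in range(1,n) if st[i][4]>amin]
E
python3 - <<'E'
from h import *
a=cv2.imread("pics/top.png");b=cv2.imread("pics/scene.png")
cv2.imwrite("pics/crop.png",np.hstack([cv2.resize(a[100:240,235:335],None,fx=4,fy=4,interpolation=2),cv2.resize(b[170:310,205:305],None,fx=4,fy=4,interpolation=2)]))
for n,im in(("top",a),("scene",b)):
  C=cam(n)
  for nm,lo,hi in(("or",(5,150,120),(18,255,255)),("bl",(105,140,80),(125,255,255))):
    for ce,st,r in blobs(im,lo,hi,15):
      if 200<ce[0]<340: print(n,nm,ce.round(1),st[4],np.round(r[1],1),round(r[2],1),ray(ce,.058,C).round(4), ray(cv2.boxPoints(r),.058,C).round(4).tolist())
E
```

```text
top or [266.2 188.8] 159 [ 3.8 41.4] 12.0 [[0.5534 0.0051 0.058 ]] [[0.5026, 0.022, 0.058], [0.6063, -0.0022, 0.058], [0.604, -0.0118, 0.058], [0.5004, 0.0125, 0.058]]
top or [298.8 207.1] 80 [10.  7.] 90.0 [[ 0.5046 -0.0771  0.058 ]] [[0.5179, -0.0676, 0.058], [0.5175, -0.0854, 0.058], [0.492, -0.0847, 0.058], [0.4924, -0.0669, 0.058]]
top bl [215.5 177.7] 77 [ 7.1 10.6] 45.0 [[0.5853 0.135  0.058 ]] [[0.5823, 0.1518, 0.058], [0.6013, 0.1322, 0.058], [0.588, 0.1194, 0.058], [0.569, 0.139, 0.058]]
top bl [278.1 201.1] 76 [ 7.  10.4] 14.0 [[ 0.5212 -0.0246  0.058 ]] [[0.5106, -0.0124, 0.058], [0.5363, -0.0195, 0.058], [0.5316, -0.0368, 0.058], [0.5058, -0.0297, 0.058]]
top bl [216.3 220.8] 101 [ 8.6 11.5] 31.0 [[0.4743 0.1343 0.058 ]] [[0.4676, 0.1513, 0.058], [0.4925, 0.1359, 0.058], [0.4808, 0.1172, 0.058], [0.456, 0.1326, 0.058]]
scene or [261.3 205.2] 116 [33.9  3.8] 80.1 [[0.5586 0.0017 0.058 ]] [[0.4988, 0.0093, 0.058], [0.4996, 0.0193, 0.058], [0.6093, -0.0048, 0.058], [0.6083, -0.014, 0.058]]
scene or [224.6 197. ] 67 [8. 8.] 76.0 [[ 0.5028 -0.078   0.058 ]] [[0.4891, -0.0868,
[... 583 characters left out ...]
0.3455, 0.1776, 0.058]]
scene bl [248.6  38.6] 87 [ 2.6 45.5] 81.2 [[-0.2957  0.2534  0.058 ]] [[-0.306, 0.1683, 0.058], [-0.3091, 0.3622, 0.058], [-0.2876, 0.3557, 0.058], [-0.2851, 0.1637, 0.058]]
scene bl [296.3 178.7] 61 [7.8 7.5] 14.0 [[0.4996 0.1225 0.058 ]] [[0.5051, 0.1066, 0.058], [0.4811, 0.122, 0.058], [0.4942, 0.1385, 0.058], [0.5179, 0.1229, 0.058]]
scene bl [245.9 196.5] 67 [7. 8.] 90.0 [[ 0.5183 -0.0256  0.058 ]] [[0.5035, -0.0315, 0.058], [0.51, -0.0119, 0.058], [0.533, -0.0196, 0.058], [0.5266, -0.0389, 0.058]]
scene bl [313.8 207.8] 68 [8.2 8.2] 21.8 [[0.608  0.1237 0.058 ]] [[0.6107, 0.1081, 0.058], [0.5901, 0.1259, 0.058], [0.6054, 0.1398, 0.058], [0.6256, 0.1219, 0.058]]
```

View pics/crop.png

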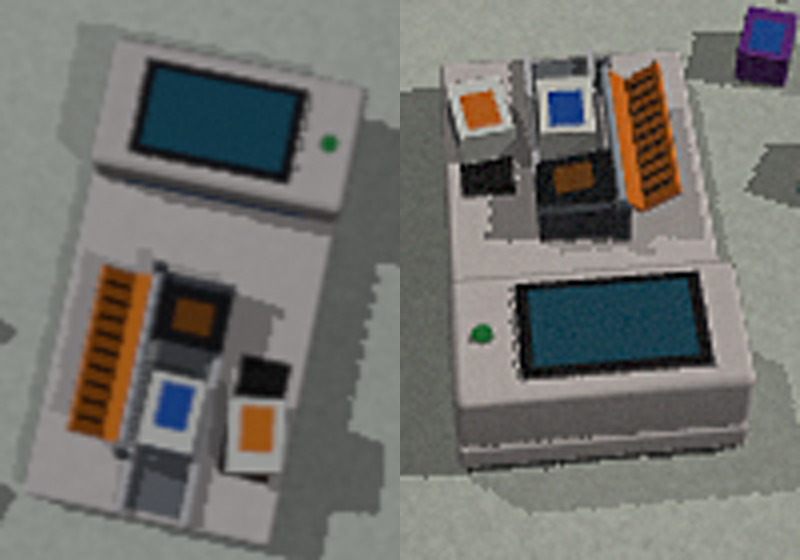

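In the top view the candidates are: the white block with a blue label in the lane at (278,201), the spare with an orange label at (299,207), the purple block at (217,221) and the turquoise block at (215,178). The one at (278,201) is the target, because it is white, has a blue label and stands between the rails. The crop confirms it: it sits between the rails with the black flap ahead of it and the orange bar to its left. I'll now work out the pre-pose.

```bash
cat >> h.py <<'E'
def delta(pos,jawdeg,s=None):
    """shift (25mm units) and turn (6deg units) in tool axes to tool-down pose with jaw axis at jawdeg"""
    s=s or env.sense();R=Ro.from_rotvec(s["tcp_rot"]).as_matrix();a=np.radians(jawdeg)
    z=np.array([np.cos(a),np.sin(a),0]);x=np.array([0,0,-1.]);T=np.c_[x,np.cross(z,x),z]
    return (R.T@(np.array(pos)-s["eef_pos"])/.025).round(3),(np.degrees(Ro.from_matrix(R.T@T).as_rotvec())/6).round(3)
E
python3 - <<'E'
from h import *
R=Ro.from_rotvec(env.sense()["tcp_rot"]).as_matrix();print(R.round(3),np.degrees(np.arctan2(R[1,2],R[0,2])))
for a in(47.2,227.2):print(a,delta([.499,.004,.36],a))
E
```

```text
[[-0.     0.942 -0.335]
 [-0.002 -0.335 -0.942]
 [-1.     0.     0.002]] -109.582756833489
47.2 (array([ 1.78 , 18.756, 17.156]), array([-2.613e+01,  5.000e-03,  2.100e-02]))
227.2 (array([ 1.78 , 18.756, 17.156]), array([ 3.87 ,  0.015, -0.004]))
```

```bash
python3 -m creep '[[[0,0,1.4,1.28,0,0,0],[0,0,2.8,2.56,0,0,0],[0,0,4.2,3.84,0,0,0],[0,0,5.6,5.12,0,0,0],[0,0,7,6.4,0,0,0]]]' 30 && python3 -m creep '[[[0,0,1.4,1.28,0,0,0],[0,0,2.8,2.56,0,0,0],[0,0,4.2,3.84,0,0,0],[0,0,5.6,5.12,0,0,0],[0,0,7,6.4,0,0,0]]]' && python3 - <<'E'
from h import *
print(delta([.499,.004,.36],227.2))
E
```

```text
time_s: 0.6
eef_pos: [0.3127, 0.3541, 0.4044]
tcp_rot: [1.456, 1.028, -1.456]
wrist_force: [1.7, 0.2, 0.1]
gripper_width: 0.0426
time_s: 1.1
eef_pos: [0.4238, 0.1446, 0.4046]
tcp_rot: [1.456, 1.028, -1.456]
wrist_force: [1.2, 0.9, 0.5]
gripper_width: 0.0424
(array([1.784, 4.715, 4.294]), array([ 3.874e+00, -4.000e-03,  1.000e-03]))
```

```bash
python3 -m creep '[[[0,0.4,1.2,1.1,1,0,0],[0,0.8,2.4,2.2,2,0,0],[0,1.2,3.6,3.3,3,0,0],[0,1.8,4.7,4.3,3.87,0,0],[0,1.8,4.7,4.3,3.87,0,0]]]' && python3 -m creep '[[[0,0,0,0,0,0,0],[0,0,0,0,0,0,0]]]' >/dev/null && python3 - <<'E'
from h import *
s=env.sense();im=env.grab_frame("wrist");print(s["eef_pos"].round(4),s["gripper_width"],s["q"].round(2))
np.save("s1.npy",np.r_[s["eef_pos"],s["tcp_rot"]]);cv2.imwrite("pics/w1.png",im)
cv2.imwrite("pics/w1b.png",cv2.resize(im,None,fx=1.5,fy=1.5,interpolation=2))
C=cam("wrist",s)
for nm,lo,hi in(("or",(5,150,100),(18,255,255)),("bl",(105,140,80),(125,255,255))):
  for ce,st,r in blobs(im,lo,hi,80):
    print(nm,ce.round(1),st[4],np.round(r[1],1),ray(ce,.058,C).round(4),ray(cv2.boxPoints(r),.058,C)[:,:2].round(4).tolist())
E
```

```text
time_s: 1.6
eef_pos: [0.4989, 0.0027, 0.3564]
tcp_rot: [1.734, 0.753, -1.745]
wrist_force: [-0.6, 0.5, -0.4]
gripper_width: 0.043
[0.4981 0.0062 0.3601] 0.04259908042942089 [ 0.42 -0.24 -0.25  0.   -1.55  0.41]
or [232.4  82.4] 542 [22.  25.2] [[ 0.5768 -0.0392  0.058 ]] [[0.5883, -0.0304], [0.5828, -0.0516], [0.5648, -0.0481], [0.5703, -0.0264]]
or [204.8 137.4] 3428 [119.5  37. ] [[0.5595 0.0136 0.058 ]] [[0.6126, 0.0193], [0.6043, -0.0134], [0.4984, 0.0111], [0.5054, 0.0481]]
or [318.3 113.9] 748 [31.8 24.2] [[ 0.5041 -0.0779  0.058 ]] [[0.5199, -0.0684], [0.5173, -0.0892], [0.4882, -0.0876], [0.4903, -0.0662]]
bl [264.3 140.3] 667 [30.3 22. ] [[ 0.5198 -0.0256  0.058 ]] [[0.5361, -0.0191], [0.5309, -0.0387], [0.5033, -0.032], [0.5084, -0.0118]]
bl [112.4 191.9] 469 [27.1 18.7] [[0.5842 0.1196 0.058 ]] [[0.5997, 0.1183], [0.5893, 0.1025], [0.5685, 0.1212], [0.579, 0.1375]]
```

View pics/w1b.png

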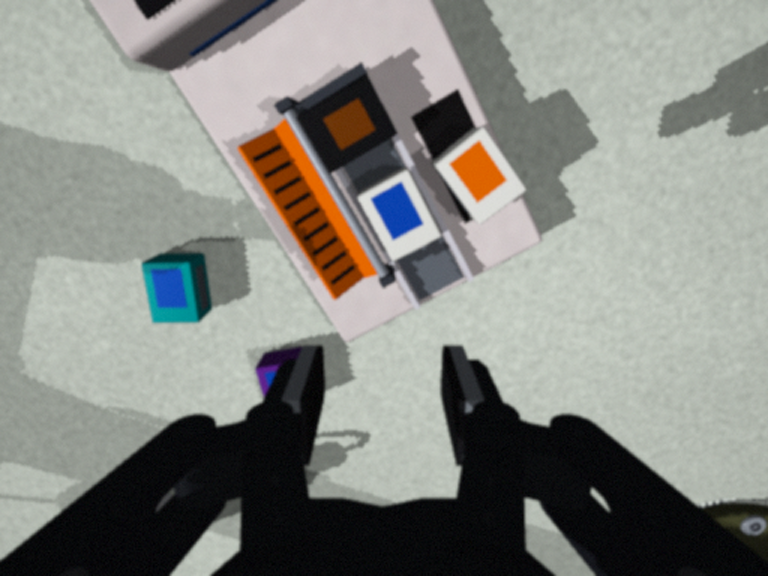

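The wrist view shows the target's label at about (264,140) in full-resolution pixels, the bar at (205,137), the amber window at (232,82), and the left (bar) and right (pusher) fingertips at the bottom. The reader origin comes out at about (0.5587, -0.0355) with a yaw of -13.1°, and the cartridge centre at reader x of about -40 mm. That agrees across the views. I'll go to just above the start pose.

```bash
cat >> h.py <<'E'
O=np.array([.5587,-.0355]);TH=np.radians(-13.1)
RM=np.array([[np.cos(TH),-np.sin(TH)],[np.sin(TH),np.cos(TH)]])
r2w=lambda p:O+RM@np.array(p)
w2r=lambda p:RM.T@(np.array(p)[:2]-O)
E
python3 - <<'E'
from h import *
print(delta([*r2w([-.071,.0245]),.25],226.9), w2r(env.sense()["eef_pos"]))
E
```

```text
(array([ 4.411, -0.033,  0.145]), array([ 0.065, -0.008, -0.005])) [-0.06858088  0.02720403]
```

```bash
python3 -m creep '[[[0,1.2,0,0.15,0.06,0,0],[0,2.4,0,0.15,0.06,0,0],[0,3.6,0,0.15,0.06,0,0],[0,4.4,0,0.15,0.06,0,0],[0,4.4,0,0.15,0.06,0,0]]]' && python3 -m creep '[[[0,0,0,0,0,0,0],[0,0,0,0,0,0,0]]]' && python3 - <<'E'
from h import *
s=env.sense();im=env.grab_frame("wrist");sc=env.grab_frame("scene")
cv2.imwrite("pics/w2.png",np.hstack([im,cv2.resize(sc[150:310,200:300],(240,384),interpolation=2)]))
print(w2r(s["eef_pos"]),s["eef_pos"][2],s["wrist_force"].round(2))
C=cam("wrist",s)
for nm,lo,hi in(("or",(5,150,100),(18,255,255)),("bl",(105,140,80),(125,255,255))):
  for ce,st,r in blobs(im,lo,hi,200):
    print(nm,ce.round(1),st[4],np.array([w2r(p) for p in ray(cv2.boxPoints(r),.058,C)]).round(4).tolist(),w2r(ray(ce,.058,C)[0]))
E
```

```text
time_s: 2.35
eef_pos: [0.4946, 0.0039, 0.2471]
tcp_rot: [1.734, 0.756, -1.742]
wrist_force: [-0.2, -0.3, -0.0]
gripper_width: 0.0428
time_s: 2.55
eef_pos: [0.4962, 0.0036, 0.2518]
tcp_rot: [1.741, 0.753, -1.735]
wrist_force: [0.6, -0.5, 0.8]
gripper_width: 0.0427
[-0.06976093  0.0239297 ] 0.2518472566908349 [ 0.63 -0.53  0.76]
or [210.7  76.1] 1831 [[0.0289, 0.0126], [0.0279, -0.0114], [0.0081, -0.0119], [0.0086, 0.0129]] [0.01863206 0.00051358]
or [163.  158.9] 8666 [[0.0409, 0.0668], [0.0404, 0.0318], [-0.069, 0.0323], [-0.073, 0.0742]] [-0.00518814  0.04843527]
or [353.1 127.4] 2055 [[-0.0302, -0.0407], [-0.0279, -0.0618], [-0.0569, -0.0672], [-0.06, -0.0453]] [-0.04345915 -0.0537305 ]
bl [264.8 169.5] 1752 [[-0.0255, 0.0109], [-0.0262, -0.01], [-0.0551, -0.0093], [-0.055, 0.0126]] [-0.03998355  0.00069377]
bl [ 41.6 240.1] 971 [[0.0046, 0.148], [-0.0003, 0.1303], [-0.0245, 0.1438], [-0.0195, 0.1625]] [-0.00960197  0.14562085]
```

View pics/w2.png

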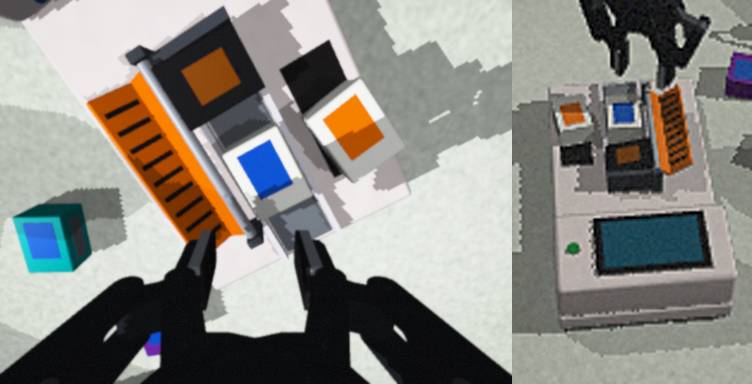

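The label centre is now at reader (-40.0, 0.7) mm and the window at (18.6, 0.5) mm, so the frame holds. The bar tip is at about (207,238), over the near end of the bar, and the pusher tip is at about (303,234), behind the cartridge. I'll check where the tips land.

```bash
python3 - <<'E'
from h import *
s=env.sense();C=cam("wrist",s)
for z in(.079,.085):
  for p in((194,236),(214,232),(296,231),(318,240),(305,235)):print(z,p,(1e3*w2r(ray(p,z,C)[0])).round(1))
print(s["eef_pos"],delta([*r2w([-.071,.0245]),.225],226.9))
E
```

```text
0.079 (194, 236) [-48.3  50.2]
0.079 (214, 232) [-51.7  39.4]
0.079 (296, 231) [-73.4   0.6]
0.079 (318, 240) [-84.3  -7.4]
0.079 (305, 235) [-78.   -2.6]
0.085 (194, 236) [-46.3  47.4]
0.085 (214, 232) [-49.6  37.1]
0.085 (296, 231) [-70.4  -0.1]
0.085 (318, 240) [-80.7  -7.7]
0.085 (305, 235) [-74.7  -3.1]
[0.49608664 0.00340545 0.25144104] (array([ 1.058e+00, -5.900e-02, -1.000e-03]), array([-0.005, -0.022, -0.014]))
```

```bash
python3 -m creep '[[[0,0.35,-0.06,0,0,0,0],[0,0.7,-0.06,0,0,0,0],[0,0.7,-0.06,0,0,0,0],[0,0.9,-0.06,0,0,0,0],[0,0.9,-0.06,0,0,0,0]]]' && python3 -m creep '[[[0,0.15,0,0,0,0,0],[0,0.3,0,0,0,0,0],[0,0.3,0,0,0,0,0],[0,0.3,0,0,0,0,0]]]'
```

```text
time_s: 3.15
eef_pos: [0.4947, 0.004, 0.2271]
tcp_rot: [1.739, 0.753, -1.739]
wrist_force: [-0.5, 1.0, 2.5]
gripper_width: 0.0426
time_s: 3.55
eef_pos: [0.4946, 0.0033, 0.2204]
tcp_rot: [1.738, 0.75, -1.739]
wrist_force: [-2.5, -5.1, 6.0]
gripper_width: 0.0426
```

```bash
python3 -m creep '[[[0,0.15,0,0,0,0,0],[0,0.3,0,0,0,0,0],[0,0.4,0,0,0,0,0],[0,0.4,0,0,0,0,0],[0,0.4,0,0,0,0,0]]]' && python3 - <<'E'
from h import *
s=env.sense();im=env.grab_frame("wrist");sc=env.grab_frame("scene")
cv2.imwrite("pics/w3.png",np.hstack([im,cv2.resize(sc[150:310,200:300],(240,384),interpolation=2)]))
print(w2r(s["eef_pos"]),s["eef_pos"][2],s["wrist_force"].round(2))
C=cam("wrist",s)
for ce,st,r in blobs(im,(105,140,80),(125,255,255),500):print(ce,w2r(ray(ce,.058,C)[0]))
E
```

```text
time_s: 4.05
eef_pos: [0.4949, 0.0021, 0.2139]
tcp_rot: [1.736, 0.746, -1.738]
wrist_force: [-12.0, -10.9, 23.1]
gripper_width: 0.0428
[-0.07062026  0.02216388] 0.2138821134625972 [-12.03 -10.95  23.13]
[260.83564075 190.9943202 ] [-0.03978876  0.00068844]
[136.28638498 370.28951487] [-0.09778305  0.11559502]
```

View pics/w3.png

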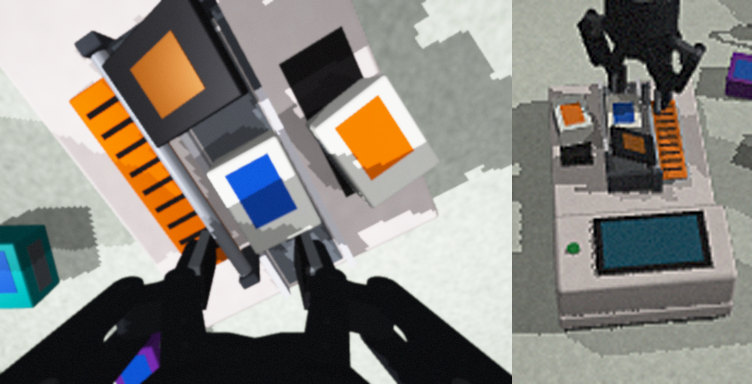

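The flap has opened, but 23 N is more than the 3–8 N expected. I'll measure the flap angle from the window before going on.

```bash
cat > ang.py <<'E'
from h import *
def ang(im,s):
    c,R,o=cam("wrist",s);n=RM[:,0]
    b=[x for x in blobs(im,(5,120,80),(22,255,255),400)]
    for ce,st,r in b:
        d=R@np.array([(ce[0]-c["cx"])/c["fx"],(ce[1]-c["cy"])/c["fy"],1])
        t=(n@(O-o[:2])+.0185)/(n@d[:2]);P=o+t*d;y=w2r(P)[1]
        print(ce.round(0),st[4],"y %.1f z %.1f ang %.2f"%(y*1e3,P[2]*1e3,np.arctan2(P[2]-.059,.027-y)))
E
python3 - <<'E'
from ang import *
s=env.sense()
ang(cv2.imread("pics/w3.png")[:,:512],s)
C=cam("wrist",s)
for p in((187,237),(212,231),(209,240),(297,235),(320,240)):print(p,(1e3*w2r(ray(p,.047,C)[0])).round(1))
print(s["torque"],s["wrist_force"],np.degrees(np.arccos(-Ro.from_rotvec(s["tcp_rot"]).as_matrix()[2,0])),s["effort"])
E
```

```text
[167.  75.] 3593 y 5.1 z 77.5 ang 0.70
[136. 161.] 6197 y 620.2 z -1168.9 ang -2.02
[374. 138.] 3447 y 0.5 z 245.7 ang 1.43
(187, 237) [-45.8  48.4]
(212, 231) [-49.4  35.2]
(209, 240) [-53.1  39.4]
(297, 235) [-73.8  -2. ]
(320, 240) [-82.4 -11.2]
[-3.27848676  3.62644181 -0.0867603 ] [-11.74584834 -10.65942929  23.09646541] 0.33988622549049113 [ 5.24967179e+00 -1.44458342e+01  2.80675346e+01  1.64294388e+00
  4.68349099e+00 -9.70931549e-03]
```

The flap is at about 0.7, deeper than needed. I'll ease off 5 mm.

```bash
python3 -m creep '[[[0,-0.2,0,0,0,0,0],[0,-0.2,0,0,0,0,0],[0,-0.2,0,0,0,0,0]]]' && python3 - <<'E'
from ang import *
s=env.sense();im=env.grab_frame("wrist");cv2.imwrite("pics/w4.png",im)
ang(im,s);print(w2r(s["eef_pos"]),s["wrist_force"],s["torque"],RM.T@s["wrist_force"][:2])
E
```

```text
time_s: 4.45
eef_pos: [0.495, 0.0031, 0.2165]
tcp_rot: [1.739, 0.75, -1.737]
wrist_force: [-2.8, -5.8, 7.9]
gripper_width: 0.0425
[178.  67.] 3066 y 1.4 z 80.3 ang 0.70
[137. 160.] 7326 y 520.4 z -960.2 ang -2.02
[375. 135.] 3351 y 2.5 z 250.2 ang 1.44
[-0.07080099  0.02320237] [-2.84844003 -5.78933423  7.88121725] [-1.91843328  0.67901732 -0.10293508] [-1.46215196 -6.28427506]
```

With 8 N on the bar, in line with the 3–8 N spec (the lateral part is friction), the flap is well open at about 0.6–0.7. Next I'll push along the lane, 25 mm per call.

```bash
python3 -m creep '[[[0,0,0.16,-0.11,0,0,0],[0,0,0.33,-0.22,0,0,0],[0,0,0.5,-0.32,0,0,0],[0,0,0.67,-0.42,0,0,0],[0,0,0.67,-0.42,0,0,0]]]' && python3 - <<'E'
from ang import *
s=env.sense();im=env.grab_frame("wrist");cv2.imwrite("pics/w5.png",im)
ang(im,s);print(w2r(s["eef_pos"]),RM.T@s["wrist_force"][:2],s["wrist_force"][2])
C=cam("wrist",s)
for ce,st,r in blobs(im,(105,140,80),(125,255,255),500):print(ce,w2r(ray(ce,.058,C)[0]))
E
```

```text
time_s: 5.0
eef_pos: [0.5144, 0.0003, 0.2151]
tcp_rot: [1.739, 0.753, -1.738]
wrist_force: [-1.7, 0.1, 5.3]
gripper_width: 0.043
[207. 119.] 3147 y 4.0 z 80.4 ang 0.75
[157. 177.] 5001 y -22.6 z 201.7 ang 1.24
[397. 170.] 3082 y -13.9 z 186.8 ang 1.26
[229. 275.] 921 y -15.7 z 186.4 ang 1.25
[-0.0512471   0.02479019] [-1.72022698 -0.29965506] 5.349241006249978
[268.56551724 192.64972777] [-0.02360323  0.0016122 ]
[ 21.16985646 289.43859649] [-0.00566749  0.13887418]
```

View pics/w5.png

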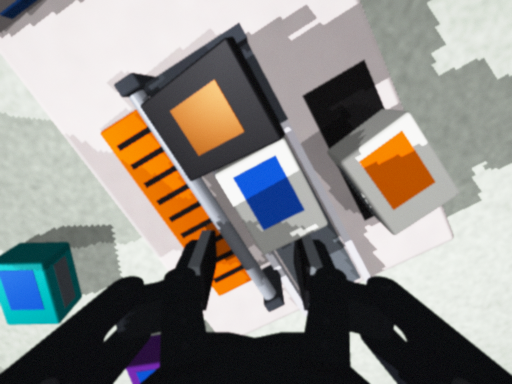

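The cartridge follows: its label centre is at x = -23.6, the flap is raised at about 0.7 clear of it, and Fz is 5.3 N. It has 37.6 mm left to home.

```bash
python3 -m creep '[[[0,0,0.17,-0.1,0,0,0],[0,0,0.35,-0.2,0,0,0],[0,0,0.52,-0.3,0,0,0],[0,0,0.69,-0.4,0,0,0],[0,0,0.69,-0.4,0,0,0]]]' && python3 -m creep '[[[0,0,0.1,-0.06,0,0,0],[0,0,0.2,-0.12,0,0,0],[0,0,0.31,-0.18,0,0,0],[0,0,0.42,-0.24,0,0,0],[0,0,0.42,-0.24,0,0,0]]]' && python3 - <<'E'
from ang import *
s=env.sense();im=env.grab_frame("wrist");cv2.imwrite("pics/w6.png",im)
ang(im,s);print(w2r(s["eef_pos"]),RM.T@s["wrist_force"][:2],s["wrist_force"][2])
C=cam("wrist",s)
for ce,st,r in blobs(im,(105,140,60),(125,255,255),200):print(ce,w2r(ray(ce,.058,C)[0]))
E
```

```text
time_s: 5.55
eef_pos: [0.5338, -0.0042, 0.215]
tcp_rot: [1.739, 0.753, -1.739]
wrist_force: [-1.1, 0.8, 5.2]
gripper_width: 0.0428
time_s: 6.05
eef_pos: [0.5454, -0.007, 0.215]
tcp_rot: [1.739, 0.753, -1.739]
wrist_force: [-1.4, 0.5, 5.2]
gripper_width: 0.0427
[250. 190.] 2521 y 5.2 z 75.5 ang 0.65
[177. 205.] 2563 y 54.7 z 29.3 ang -2.32
[422. 226.] 2555 y -27.7 z 142.4 ang 0.99
[243. 299.] 1957 y 5.5 z 139.2 ang 1.31
[-0.01943032  0.02476318] [-1.4553851   0.17900743] 5.1783190692605805
[111.23968254  42.8047619 ] [0.09405951 0.02483425]
[ 50.91492329 318.55230126] [0.00425298 0.13814339]
```

View pics/w6.png

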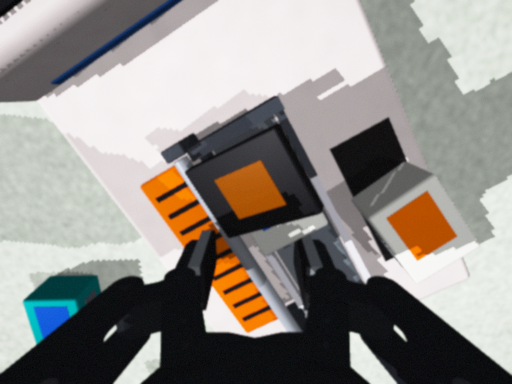

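The cartridge is mostly under the raised flap, with only its rear edge visible at about (290,235). About 6 mm remain, so I'll go slowly and watch the x force.

```bash
python3 -m creep '[[[0,0,0.06,-0.03,0,0,0],[0,0,0.12,-0.07,0,0,0],[0,0,0.17,-0.1,0,0,0],[0,0,0.17,-0.1,0,0,0]]]' && python3 -m creep '[[[0,0,0.04,-0.02,0,0,0],[0,0,0.07,-0.04,0,0,0],[0,0,0.07,-0.04,0,0,0]]]' && python3 -c "
from h import *
s=env.sense();print(w2r(s['eef_pos']),RM.T@s['wrist_force'][:2])"
```

```text
time_s: 6.5
eef_pos: [0.55, -0.0081, 0.215]
tcp_rot: [1.738, 0.753, -1.739]
wrist_force: [-3.7, 0.5, 4.5]
gripper_width: 0.0422
time_s: 6.8
eef_pos: [0.5519, -0.0085, 0.215]
tcp_rot: [1.738, 0.753, -1.739]
wrist_force: [-3.6, 1.0, 5.6]
gripper_width: 0.0429
[-0.01275791  0.02473815] [-3.69553353  0.15831203]
```

```bash
for i in 1 2; do python3 -m creep '[[[0,0,0.04,-0.02,0,0,0],[0,0,0.07,-0.04,0,0,0],[0,0,0.07,-0.04,0,0,0]]]' && python3 -c "
from h import *
s=env.sense();print(w2r(s['eef_pos']),RM.T@s['wrist_force'][:2])"; done
```

```text
time_s: 7.1
eef_pos: [0.5538, -0.009, 0.215]
tcp_rot: [1.738, 0.753, -1.739]
wrist_force: [-4.3, 0.2, 5.7]
gripper_width: 0.0425
[-0.0107473  0.0247413] [-4.26325603 -0.76606743]
time_s: 7.4
eef_pos: [0.5557, -0.0094, 0.215]
tcp_rot: [1.738, 0.754, -1.74]
wrist_force: [-4.6, 0.8, 5.6]
gripper_width: 0.0425
[-0.00883767  0.02476097] [-4.63966863 -0.27254986]
```

```bash
python3 - <<'E'
from ang import *
s=env.sense();im=env.grab_frame("wrist");cv2.imwrite("pics/w7.png",im)
sc=env.grab_frame("scene");tp=env.grab_frame("top")
cv2.imwrite("pics/w7c.png",np.hstack([cv2.resize(im[130:330,180:400],(440,400),interpolation=2),cv2.resize(sc[175:255,215:285],(350,400),interpolation=2)]))
ang(im,s)
E
```

```text
[183. 214.] 1856 y 62.9 z 11.1 ang -2.21
[263. 211.] 2326 y 5.3 z 75.6 ang 0.65
[429. 243.] 2396 y -30.4 z 133.6 ang 0.92
[247. 303.] 2305 y 11.3 z 125.9 ang 1.34
```

View pics/w7c.png

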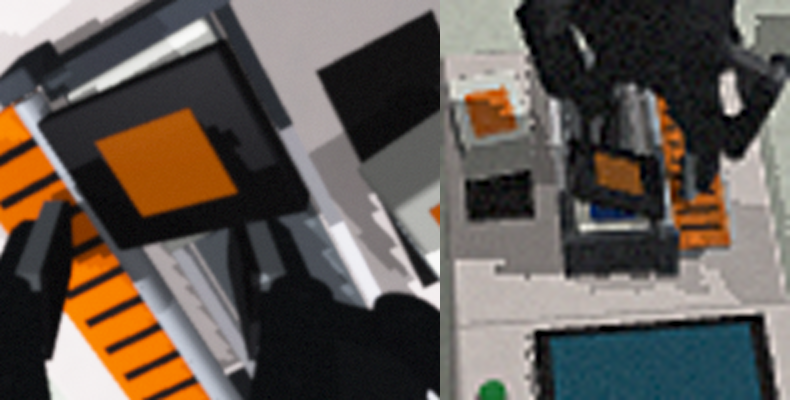

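```bash
python3 - <<'E'
from h import *
s=env.sense();C=cam("wrist",s);im=cv2.imread("pics/w7.png");g=im.min(2)
for t in(-.010,0,.008):   # sample along lane x at y=t, z=.058
  o=[]
  for x in np.arange(.026,.052,.001):
    P=np.r_[r2w([x,t]),.058];c,R,oo=C;q=R.T@(P-oo);u=c["cx"]+c["fx"]*q[0]/q[2];v=c["cy"]+c["fy"]*q[1]/q[2]
    o.append(int(g[int(round(v)),int(round(u))]))
  print(t,list(zip(range(26,52),o)))
E
```

```text
-0.01 [(26, 53), (27, 51), (28, 49), (29, 50), (30, 47), (31, 24), (32, 39), (33, 168), (34, 182), (35, 237), (36, 247), (37, 234), (38, 132), (39, 71), (40, 72), (41, 73), (42, 73), (43, 69), (44, 41), (45, 29), (46, 44), (47, 187), (48, 220), (49, 218), (50, 220), (51, 217)]
0 [(26, 46), (27, 47), (28, 47), (29, 48), (30, 50), (31, 45), (32, 23), (33, 21), (34, 108), (35, 202), (36, 228), (37, 206), (38, 97), (39, 59), (40, 59), (41, 58), (42, 57), (43, 58), (44, 40), (45, 27), (46, 27), (47, 98), (48, 155), (49, 218), (50, 218), (51, 218)]
0.008 [(26, 41), (27, 44), (28, 45), (29, 47), (30, 47), (31, 46), (32, 42), (33, 27), (34, 48), (35, 214), (36, 229), (37, 214), (38, 117), (39, 57), (40, 61), (41, 60), (42, 59), (43, 59), (44, 46), (45, 27), (46, 29), (47, 100), (48, 120), (49, 127), (50, 205), (51, 217)]
```

The white front edge sits at x ≈ 37.9, next to the stop face at 38. I'll confirm by pressing until the force rises.

```bash
for i in 1 2; do python3 -m creep '[[[0,0,0.03,-0.02,0,0,0],[0,0,0.05,-0.03,0,0,0],[0,0,0.05,-0.03,0,0,0]]]' >/dev/null && python3 -c "
from h import *
s=env.sense();print(s['time_s'],w2r(s['eef_pos']),RM.T@s['wrist_force'][:2],s['wrist_force'][2])"; done
```

```text
7.85 [-0.00808905  0.02474656] [-10.68848976  -0.01296588] 9.995577356526725
8.15 [-0.00738911  0.02477943] [-17.40397241   0.79789442] 13.720502595926568
```

The force rose sharply to 17 N within 1.5 mm, so the cartridge is seated on the stop. I'll back off 5 mm so the rising finger can't drag the cartridge up, look, then lift gently.

```bash
python3 -m creep '[[[0,0,-0.1,0.06,0,0,0],[0,0,-0.2,0.12,0,0,0],[0,0,-0.2,0.12,0,0,0],[0,0,-0.2,0.12,0,0,0]]]' && python3 - <<'E'
from h import *
s=env.sense();im=env.grab_frame("wrist");C=cam("wrist",s);g=im.min(2);cv2.imwrite("pics/w8.png",im)
print(w2r(s["eef_pos"]),RM.T@s["wrist_force"][:2])
for t in(-.010,0,.008):
  o=[]
  for x in np.arange(.032,.042,.0005):
    c,R,oo=C;q=R.T@(np.r_[r2w([x,t]),.058]-oo);u=c["cx"]+c["fx"]*q[0]/q[2];v=c["cy"]+c["fy"]*q[1]/q[2]
    o.append(int(g[int(round(v)),int(round(u))]))
  print(t,o)
E
python3 -m creep '[[[0,-0.15,0,0,0,0,0],[0,-0.3,0,0,0,0,0],[0,-0.45,0,0,0,0,0],[0,-0.6,0,0,0,0,0],[0,-0.8,0,0,0,0,0]]]'
```

```text
time_s: 8.55
eef_pos: [0.5535, -0.0088, 0.2153]
tcp_rot: [1.74, 0.753, -1.737]
wrist_force: [2.9, -0.6, 4.8]
gripper_width: 0.0425
[-0.01113183  0.02479511] [2.97284516 0.03415568]
-0.01 [17, 36, 92, 164, 181, 209, 243, 247, 246, 244, 232, 205, 116, 79, 72, 71, 74, 70, 74, 72, 71]
0 [41, 30, 15, 27, 96, 182, 218, 229, 229, 222, 212, 169, 89, 61, 58, 58, 60, 57, 59, 60, 57]
0.008 [48, 47, 42, 21, 18, 87, 194, 226, 229, 226, 211, 188, 108, 63, 59, 61, 60, 61, 61, 60, 62]
time_s: 9.1
eef_pos: [0.5527, -0.009, 0.2342]
tcp_rot: [1.737, 0.753, -1.741]
wrist_force: [0.4, 0.3, -0.3]
gripper_width: 0.0428
```

```bash
python3 -m creep '[[[0,-1,0,0,0,0,0],[0,-2.2,0,0,0,0,0],[0,-3.4,-1,0.5,0,0,0],[0,-4.6,-1.8,1,0,0,0],[0,-5,-2.4,1.4,0,0,0]]]' && python3 -m creep '[[[0,0,0,0,0,0,0],[0,0,0,0,0,0,0],[0,0,0,0,0,0,0]]]' >/dev/null; python3 - <<'E'
from h import *
s=env.sense();im=env.grab_frame("wrist");sc=env.grab_frame("scene");tp=env.grab_frame("top");C=cam("wrist",s)
print(s["eef_pos"],s["wrist_force"].round(1))
cv2.imwrite("pics/w9.png",np.hstack([cv2.resize(im[40:240,150:370],(440,400),interpolation=2),cv2.resize(sc[170:250,210:280],(350,400),interpolation=2)]))
for nm,lo,hi in(("or",(5,150,100),(18,255,255)),("bl",(105,140,60),(125,255,255))):
  for ce,st,r in blobs(im,lo,hi,60):print(nm,ce.round(),st[4],w2r(ray(ce,.058,C)[0]).round(4))
for n,a in (("scene",sc),("top",tp)):
  b=cv2.imread(f"pics/{n}.png");print(n,[(x[0].round(1).tolist(),x[1][4]) for x in blobs(a,(5,150,120),(30,255,255),20)],[(x[0].round(1).tolist(),x[1][4]) for x in blobs(b,(5,150,120),(30,255,255),20)])
E
```

```text
time_s: 9.6
eef_pos: [0.4845, 0.0065, 0.3635]
tcp_rot: [1.743, 0.752, -1.734]
wrist_force: [0.4, 1.2, 0.2]
gripper_width: 0.0427
[0.48550831 0.00658249 0.35862591] [ 0.7 -0.5 -0.4]
or [220.  70.] 648 [0.0192 0.0012]
or [195. 128.] 3499 [-0.0109  0.0475]
or [309. 102.] 785 [-0.0436 -0.0537]
bl [102. 185.] 487 [-0.0115  0.1564]
bl [177. 249.] 283 [-0.1067  0.1337]
scene [([368.7, 128.3], np.int32(38)), ([265.3, 206.0], np.int32(275)), ([224.6, 197.0], np.int32(67)), ([116.0, 225.6], np.int32(401))] [([368.6, 128.1], np.int32(33)), ([261.3, 205.2], np.int32(116)), ([224.6, 197.0], np.int32(67)), ([115.9, 225.4], np.int32(390))]
top [([407.2, 193.4], np.int32(392)), ([298.9, 207.0], np.int32(78)), ([109.2, 219.5], np.int32(26)), ([123.6, 229.0], np.int32(62))] [([266.2, 188.8], np.int32(159)), ([407.3, 193.3], np.int32(385)), ([298.8, 207.1], np.int32(80)), ([108.9, 219.3], np.int32(21)), ([124.5, 227.3], np.int32(38)), ([122.7, 233.1], np.int32(34))]
```

View pics/w9.png

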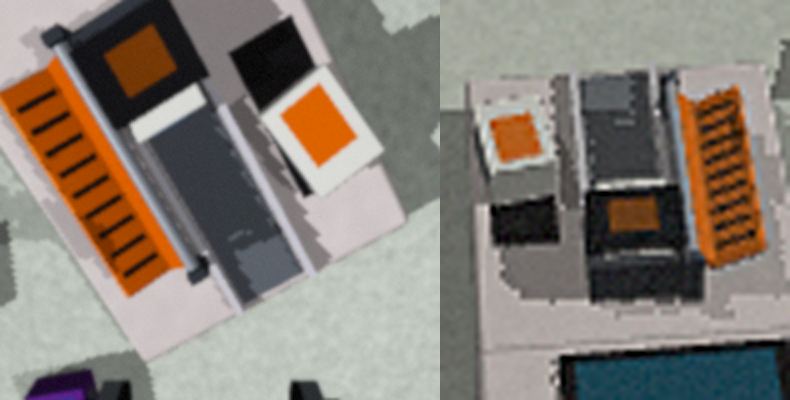

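The flap has shut flat on the cartridge, only its white rear strip shows in front of the flap, and the spare hasn't moved. One last check of the rear edge, then I'll hand in.

```bash
python3 - <<'E'
from h import *
s=env.sense();im=env.grab_frame("wrist");C=cam("wrist",s);g=im.min(2)
for t in(-.010,0,.010):
  o=[]
  for x in range(-16,6):
    c,R,oo=C;q=R.T@(np.r_[r2w([x/1e3,t]),.058]-oo);u=c["cx"]+c["fx"]*q[0]/q[2];v=c["cy"]+c["fy"]*q[1]/q[2]
    o.append((x,int(g[int(round(v)),int(round(u))])))
  print(t,o)
E
```

```text
-0.01 [(-16, 54), (-15, 53), (-14, 55), (-13, 58), (-12, 56), (-11, 94), (-10, 148), (-9, 203), (-8, 211), (-7, 213), (-6, 212), (-5, 214), (-4, 213), (-3, 215), (-2, 209), (-1, 193), (0, 101), (1, 27), (2, 15), (3, 20), (4, 22), (5, 16)]
0 [(-16, 57), (-15, 55), (-14, 58), (-13, 56), (-12, 55), (-11, 73), (-10, 150), (-9, 195), (-8, 213), (-7, 214), (-6, 214), (-5, 215), (-4, 216), (-3, 214), (-2, 211), (-1, 178), (0, 81), (1, 36), (2, 17), (3, 20), (4, 18), (5, 22)]
0.01 [(-16, 53), (-15, 54), (-14, 54), (-13, 54), (-12, 55), (-11, 75), (-10, 124), (-9, 194), (-8, 211), (-7, 215), (-6, 214), (-5, 216), (-4, 216), (-3, 215), (-2, 211), (-1, 169), (0, 110), (1, 29), (2, 20), (3, 20), (4, 19), (5, 21)]
```

The rear edge is at x = -10 mm and square to the lane, so the cartridge is fully home.

```bash
python3 -c "
from cell import env
print(env.hand_in())"
```

```text
the job is handed in; nothing more can be done
None
```

The white cartridge with the blue label is loaded fully home under the closed flap, and I handed the job in at about 10 s of the 43 s allowed. With the gripper turned 30° to the lane, one fingertip held the orange bar down with the flap at about 0.65–0.75 rad. The other fingertip pushed the cartridge to the end stop. I then backed off, lifted to let the flap close, and moved clear.

**Last checks that agreed:**
- **Seating:** the force rose sharply to 17 N against the stop. The cartridge's front edge is at reader x ≈ 38 mm and its rear edge at -10 mm, square to the lane, which matches fully home.
- **Flap and gripper:** the flap lies on the cartridge, and the wrist force is about zero with the gripper clear.
- **Other things:** the spare, jar and wash bottle are at their original pixels to within about 0.3 px. The wash bottle's cap, which one mask split into two pieces, also agrees. I did not re-measure the purple and turquoise look-alikes, but the gripper never went near them.

**What disagreed:**
- **First press:** it went too deep and briefly read 23 N on the bar instead of the 3–8 N expected. I eased off 5 mm, which brought it to about 5–8 N.
- **Stop contact:** it came about 5 mm later in tool travel than I had predicted. The camera measurements of the front and rear edges settled that the cartridge was home.

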